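# Unlatch the hold-down arm from its ball stud and hold it up

## Robot

A 6-joint arm with a two-finger parallel gripper is mounted at the origin on the work surface. World frame = base frame: x ahead of the robot, y to its left, z up, the work surface at z = 0. Lengths are in m, angles in rad, forces in N, time in s.
With the tool pointing down it reaches from about 0.3 to 0.875 m from the base axis. Payload 6.4 kg.
Tool frame: the origin (TCP) lies where the fingers leave the gripper's body, on its centre line; the fingertips stand 73 mm ahead of it and the grasp point (between the pads) lies 54 mm ahead of it; z points along the fingers, y is the line along which they close (so a half turn about z gives the same grasp; the last joint's range is limited). The gripper opens to 85 mm and grips with 20 to 120 N. Pads are 22 mm wide; open, the fingers measure 114 mm over their backs; the gripper's body (76 mm by 85 mm) begins 54 mm behind the grasp point. The pads swing forward as they close: fully open they stand 13 mm farther back than shut.
Start: joints at [-1.518, 0.181, 1.607, -0, 1.354, -0.206], TCP at [0.147, -0.556, 0.304] pointing down, gripper open.
Joint ranges: [-2.99, 2.99], [-0.89, 2.07], [0.3, 2.58], [-1.14, 4.28], [0, 2.63], [-3.12, 3.12]. Speed limits (rad/s): [2.57, 2.57, 3.01, 3.14, 3.14, 3.14].

## Interface

Orientations are given as a unit quaternion [w, x, y, z].
In Python, from bench import ctrl gives the robot as it stands.
- The arm moves only by the tool carry_out, never from a script. Its argument "steps" is one flat list of numbers, 7 for each row, row after row: the shift along the tool's x, y, z in m, then the turn, a rotation vector about the tool's x, y, z in rad, then the opening, from 0 (shut) to 1 (fully open). In form: [dx, dy, dz, wx, wy, wz, claw, dx, dy, dz, wx, wy, wz, claw, ...]. A call has 1 to 20 rows; each row is the pose to reach, as a shift and turn from the pose commanded when the call began, along the tool's axes at that moment; what a row does not reach only later rows make up. A row lasts 1/10 s, in which the tool goes at most 50 mm and 8.59 degrees, less where a joint would pass 70% of its speed; a pose out of reach is approached as far as the arm can. A call with a gripper value outside its range is refused whole. The fingers move at their own pace and stop on an object; the grip force is fixed at half the most. Time passes only in rows, so rows that repeat a pose let the fingers close. It gives the time, the measured TCP pose, the force, the opening and the grip force at its end, in the units of the state.
- ctrl.get_obs(): the state, without advancing time (a new reading comes with each control period).
- ctrl.camera(name): name is "scene" or "top" or "wrist"; returns the picture (384x512x3 uint8, red, green, blue); there is no depth.
- ctrl.camera_params(name): a dict with "vertical_fov" (degrees; the focal length in pixels is half the picture's height over the tangent of half this angle, whatever the lens; pixels are square), "cx", "cy" (the principal point, pixels), "cam_to_world" (4x4, takes a point from camera to world coordinates); the wrist camera has in their place "hand_eye" (4x4, takes a point from camera to tool coordinates, whose origin is the TCP and whose axes are the flange's). Camera axes: x right, y down, z forward; pixel columns grow to the right and rows downward; lengths in m; the calibration is good to about 2 mm. The wrist camera is an equidistant fisheye: a pixel r from the principal point sees the ray r / f radians off the axis. A picture is of the moment at which its call begins: read the wrist's pose just before it. camera_params takes no time and is no camera call.
- ctrl.hand_in(): hands the job in; it is judged then, once.
The state is a dict: "time_s": time; "q": joint angles; "dq": joint speeds; "joint_efforts": joint torques, N m; "eef_pos": TCP position; "eef_rot": TCP orientation; "wrist_force": force on the tool from outside, world axes, zero at the start; "torque": the same for the moment, N m; "opening": opening from 0.0 (shut) to 1.0 (fully open); "grasp_force": force on a finger pad.
Only numpy, scipy, OpenCV 4.12 (cv2) and the standard library are available. Lean on these libraries where they do the work, as an engineer would, in place of code of your own. Each camera call takes 0.05 s, during which the arm holds its last target. There are 200 camera calls.

## Task

Free the black hold-down arm on the bench jig so the pine blank under it can be changed: draw the red-handled lock pin straight up out of its bore, then hang it by its collar in the notch of the blue fork and let it go. Then pull the yellow latch grip sideways against its spring, away from the arm, lift the arm off the ball stud by that grip until its nose is about 80 mm above where it lay, and finish while still holding it there with the gripper: do not put it down or let go. Leave the other tools and things on the bench where they are.

Things in the scene. Friction and masses are not known exactly. Their poses are not given: they have to be found in the camera images.
- jig: Jig screwed to the bench, plywood base 285 x 90 x 18 mm. Origin on the bench under the ball stud, z up; +x runs along the arm from ball to hinge, +y is the yellow grip's side, -y the pin's. Hinge axis parallel to y at x = 200, z = 77 mm. Steel ball stud 36 mm wide, top at 72 mm, hidden in the arm's coupler. Pine blank 100 x 84 mm, top at 54 mm, at x = 45 to 145 mm.
- coupler: The black hold-down arm with the coupler at its nose (about 0.5 kg with the latch). Its frame coincides with the jig's while it lies down and turns with it about the hinge. Housing 58 x 48 mm (x, y) over the ball, z = 46 to 91 mm, small red plate on top; behind it a beam 24 mm wide, z = 66 to 88 mm, back to the hinge at x = 200 mm.
- nose (a point): Point on top of the coupler over the ball stud, 90 mm above the bench while the arm lies down; 200 mm from the hinge axis horizontally. It rises along an arc as the arm is lifted (height 170 mm at an arm angle of 0.41 rad); the arm falls back by its own weight if let go, stops 0.9 rad up, and can rise only about 3 mm while the latch is closed.
- latch (a joint): Travel of the latch, m: 0 closed (claw under the ball), grows as the grip is pulled to the jig's +y, stop at 0.018. The claw is clear of the ball from 0.0095; pull to 0.014 or more before lifting. Spring: 4 N to start, 9.6 N at the stop; closes when let go. The lock pin in its bore blocks it after about 2 mm.
- latch_grip (a point): Centre of the yellow upright latch grip, 22 x 14 x 42 mm (x, y, z of the coupler), at 0, 62, 121 mm in the coupler frame, top at 142 mm. Moves +y with the latch, swings with the arm. Best pinched from above across its 14 mm (along y), so that it can turn between the fingers as the arm swings. Housing side 31 mm from its inner face, housing top 9 mm below its underside.
- bore (a point): Mouth of the bore holding the pin at the start: 10 mm diameter, 28 mm deep, in a wooden block 50 x 60 mm, top at z = 34 mm, at x = 0, y = -80 mm of the jig. The latch's steel frame surrounds the pin at z = 37 to 45 mm; its window is 28 mm wide along x.
- pin: Lock pin, about 45 g. Origin at the centre of its foot, z up: steel shank 9 mm diameter, 45 mm long; steel collar 20 mm diameter, z = 45 to 50 mm; round red handle 16 mm diameter, z = 50 to 90 mm. At the start it stands upright in the bore, foot 6 mm above the bench; it is clear of bore and latch once raised 45 mm.
- pin_collar (a point): Centre of the underside of the pin's collar, 45 mm above its foot.
- rest: Wooden bracket screwed to the bench on the jig's -y side, 75 mm high, with a blue two-pronged fork on top. Origin on the bench under the middle of the notch, z up; the notch opens to its -x; wooden column 14 to 32 mm to +x; foot plate 8 mm thick.
- notch (a point): Middle of the fork's notch at the top face of the prongs, 75 mm above the bench; axes as rest. Notch 12.5 mm wide (y), from the open end at x = -14 mm to the column at x = 14 mm, open below; prongs 14 mm wide, 8 mm thick. The shank hangs through it, collar on both prongs; lower it in from above or slide it in from the open end.
- chisel: wood chisel 220 mm long, dark wooden handle, lying near the jig's yellow-grip side; leave alone
- offcut: pine offcut 70 x 50 x 30 mm lying on the bench beside the jig; leave alone
- scorp: two-handled hollowing knife with steel loop and dark red-brown handles, 210 mm long, lying; leave alone
- mallet: wooden mallet 280 mm long, lying; leave alone
- jar: amber jar, 70 mm diameter, 100 mm high; leave alone
- mug: blue mug, 80 mm diameter, 90 mm high; leave alone

How it is judged:
On the way, in this order (a step that is already met when the one before it is completed fails the run):
1. the pin hangs by its collar in the fork's notch, released, with the arm still down and latched (horizontal distance between pin_collar and notch below 0.013 m and z of pin_collar in the frame of notch between -0.005 and 0.006 m and angle between pin's own z axis and vertical below 0.25 rad and contact force between the fingers and pin below 0.3 N and height (world z) of nose below 0.098 m and value of joint latch below 0.006 m), for 0.3 s.
2. the latch is pulled sideways clear of the ball by the gripper, the arm still down (value of joint latch above 0.01 m and height (world z) of nose below 0.104 m and contact force between the fingers and coupler above 1 N), for 0.1 s.
3. the arm is lifted off the ball (height (world z) of nose above 0.14 m and contact force between the fingers and coupler above 1 N), for 0.2 s.
At the end, for the whole second after the job is handed in: The arm is raised and still, nose 50 to 115 mm above its resting height, held by the fingers (over 1 N on arm or latch), and the pin hangs untouched in the notch: collar within 13 mm of its middle, -5 to +6 mm from the prongs' top, tilt under 0.25 rad (all of step 3 and height (world z) of nose below 0.205 m and angular speed of coupler below 0.1 rad/s and horizontal distance between pin_collar and notch below 0.013 m and z of pin_collar in the frame of notch between -0.005 and 0.006 m and angle between pin's own z axis and vertical below 0.25 rad and contact force between the fingers and pin below 0.3 N); the arm keeps its last pose, push and grip.
It fails at once if a bystander (chisel, offcut, hollowing knife, mallet, jar or mug) is shifted by more than 40 mm (distance of any of chisel, offcut, scorp, mallet, jar, mug from where it was at the start of the episode above 0.04 m).
It also fails if it takes over 51 s, if anything falls off the work surface, if the arm or the gripper's body presses on something with over 40 N, if the wrist force passes 120 N, or if a joint passes its speed limit or range.

## Working session

There is one attempt and no reset: what is moved stays moved. The work goes in short steps, Python scripts to look and compute and a tool call to move; the robot and the scene stay as the last step left them, time stands still between calls to the robot, and variables do not carry over. Pictures are saved under pics/ and viewed, at most 10 in all, crops included, and the job is handed in when it is done.

Besides the shell and the picture viewer there is one more tool, called after "Emit:" as name(argument=value, ...) on one line, values as JSON. carry_out: Moves the arm, as the interface text tells. Its arguments: {"type":"object","properties":{"steps":{"type":"array"}},"required":["steps"]}

```bash
mkdir -p pics; cat > h.py <<'E'
import numpy as np, cv2
from bench import ctrl
from scipy.spatial.transform import Rotation as R
def rot(o): q=o["eef_rot"]; return R.from_quat([q[1],q[2],q[3],q[0]]).as_matrix()
def ray(name,u,v,o=None):
    p=ctrl.camera_params(name); f=192/np.tan(np.radians(p["vertical_fov"])/2)
    d=np.array([u-p["cx"],v-p["cy"]],float)
    if name=="wrist":
        r=np.hypot(*d); t=r/f; c=np.r_[np.sin(t)*d/max(r,1e-9),np.cos(t)]
        T=np.eye(4);T[:3,:3]=rot(o);T[:3,3]=o["eef_pos"]; T=T@np.array(p["hand_eye"])
    else: c=np.r_[d/f,1]; T=np.array(p["cam_to_world"])
    w=T[:3,:3]@c; return T[:3,3],w/np.linalg.norm(w)
def onz(name,u,v,z,o=None):
    c,w=ray(name,u,v,o); return c+w*(z-c[2])/w[2]
def blobs(img,lo,hi,amin=20):
    h=cv2.cvtColor(img,cv2.COLOR_RGB2HSV); m=cv2.inRange(h,np.array(lo),np.array(hi))
    n,l,s,c=cv2.connectedComponentsWithStats(m)
    return [(s[i].tolist(),c[i].round(1).tolist()) for i in range(1,n) if s[i][4]>=amin],l
E
python3 - <<'E'
from h import *
o=ctrl.get_obs(); print(o)
ims=[]
for n in("scene","top","wrist"):
    im=ctrl.camera(n); np.save(n+".npy",im); cv2.imwrite(f"pics/{n}0.png",im[:,:,::-1]);
    print(n,{k:np.round(v,3).tolist() for k,v in ctrl.camera_params(n).items()})
    for nm,lo,hi in(("yel",(20,150,100),(35,255,255)),("blue",(100,120,60),(130,255,255)),("red",(0,150,90),(8,255,255))):
        print(nm,blobs(im,lo,hi)[0])
E
```

```text
{'time_s': 0.0, 'q': array([-1.51830409e+00,  1.81534195e-01,  1.60801225e+00, -6.05682659e-06,
        1.35379278e+00, -2.06251330e-01]), 'dq': array([ 8.42114003e-05,  6.93043588e-04, -1.51288207e-04,  4.78586419e-04,
       -5.19612883e-05, -3.82910902e-04]), 'joint_efforts': array([-2.05703691e-03, -4.44880199e+01, -3.51337588e+01, -5.76028069e-04,
        8.98654311e-03, -1.12166822e-05]), 'eef_pos': array([ 0.14714262, -0.55541149,  0.30298584]), 'eef_rot': array([-8.70933899e-04,  9.91642674e-01,  1.29011801e-01,  6.41236550e-05]), 'wrist_force': array([-0.43996572, -0.40841497, -0.100243  ]), 'torque': array([ 3.01197879e-02, -2.36851746e-02, -7.70105538e-05]), 'grasp_force': 0.0, 'opening': 0.998384923745305}
scene {'vertical_fov': 54.494, 'cx': 252.579, 'cy': 193.741, 'cam_to_world': [[0.56, 0.534, -0.634, 1.209], [0.828, -0.38, 0.411, -0.421], [-0.021, -0.755, -0.655, 0.751], [0.0, 0.0, 0.0, 1.0]]}
yel [([276, 152, 7, 12, 33], [279.5, 155.8])]
blue []
red [([255, 172, 13, 8, 64], [260.8, 175.6]), ([234, 183, 6, 14, 65], [236.9, 189.6]), ([182, 343, 9, 6, 21], [185.7, 345.4])]
top {'vertical_fov': 51.904, 'cx': 255.701, 'cy': 185.291, 'cam_to_world': [[-0.021, -0.982, 0.188, 0.353], [-1.0, 0.025, 0.018, 0.003], [-0.022, -0.188, -0.982, 1.283], [0.0, 0.0, 0.0, 1.0]]}
yel [([221, 199, 6, 10, 52], [223.5, 203.0])]
blue [([295, 183, 14, 15, 78], [301.2, 188.4])]
red [([298, 89, 7, 4, 20], [300.8, 90.2]), ([241, 200, 10, 11, 101], [245.3, 204.9]), ([269, 204, 5, 5, 20], [271.1, 206.0])]
wrist {'vertical_fov': 65.706, 'cx': 250.133, 'cy': 190.05, 'hand_eye': [[-0.0, -0.958, -0.286, 0.073], [1.0, 0.0, -0.001, 0.0], [0.001, -0.286, 0.958, -0.07], [0.0, 0.0, 0.0, 1.0]]}
yel []
blue []
red []
```

View pics/top0.png

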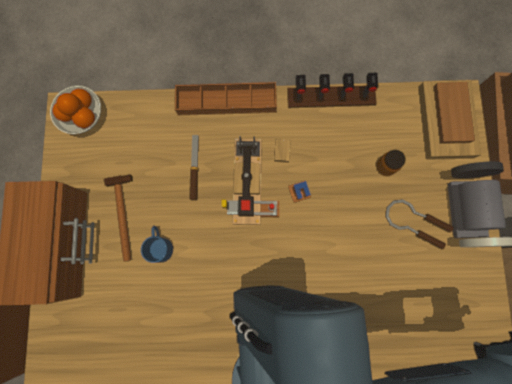

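View pics/scene0.png

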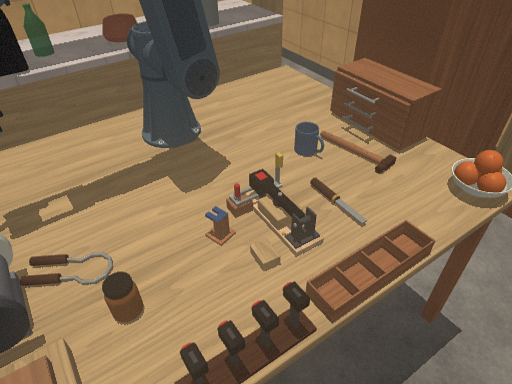

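View pics/wrist0.png

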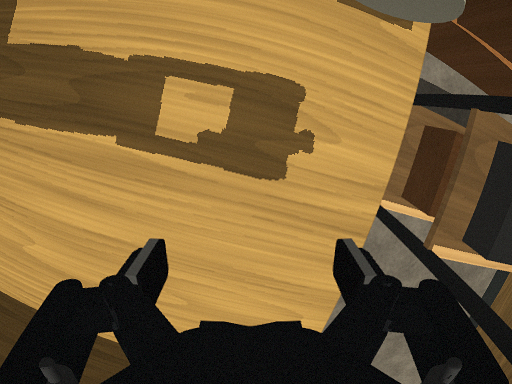

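The top view shows the jig with its arm pointing to world +x. The coupler's red plate is at (245,205), the yellow grip at (223,203) and the pin handle at (271,206). The blue fork at (301,188) seems to have its opening facing down in the image. The scene view agrees with this. The wrist view shows only bare bench.

```bash
python3 - <<'E'
from h import *
def tri(a,b):
    (c1,w1),(c2,w2)=ray("top",*a),ray("scene",*b)
    A=np.c_[w1,-w2]; t=np.linalg.lstsq(A,c2-c1,rcond=None)[0]
    p,q=c1+t[0]*w1,c2+t[1]*w2; return ((p+q)/2).round(4),np.linalg.norm(p-q).round(4)
print("plate",tri((245.3,204.9),(260.8,175.6)),onz("top",245.3,204.9,.091))
print("yel",tri((223.5,203),(279.5,157.5)),onz("top",223.5,203,.135))
print("pin",tri((271.1,206),(236.9,188)),onz("top",271.1,206,.09))
print("fork",onz("top",301.2,188.4,.075), onz("top",247,150,.09))
for n,(x,y,w,h) in {"top":(205,125,120,110),"scene":(190,140,150,120)}.items():
    im=np.load(n+".npy")[y:y+h,x:x+w,::-1]; s=390//w if n=="top" else 2.6
    cv2.imwrite(f"pics/{n}c.png",cv2.resize(im,None,fx=3.3,fy=3.3,interpolation=cv2.INTER_CUBIC))
a=cv2.imread("pics/topc.png");b=cv2.imread("pics/scenec.png")
b=cv2.resize(b,(400,320));a=cv2.resize(a,(400,366));b=cv2.copyMakeBorder(b,0,46,0,0,cv2.BORDER_CONSTANT)
cv2.imwrite("pics/both.png",np.hstack([a,b]))
E
```

```text
plate (array([0.5204, 0.0565, 0.0923]), np.float64(0.0014)) [0.52092762 0.05715142 0.091     ]
yel (array([0.5226, 0.1197, 0.1303]), np.float64(0.0001)) [0.5219288  0.11925667 0.135     ]
pin (array([ 0.5165, -0.0223,  0.0818]), np.float64(0.0016)) [ 0.51576942 -0.02139236  0.09      ]
fork [ 0.57061971 -0.11667026  0.075     ] [0.6944907  0.04902493 0.09      ]
```

View pics/both.png

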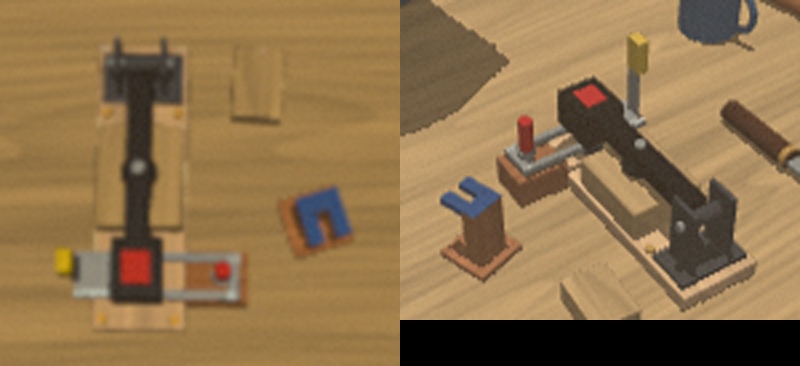

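The crop shows the jig with its yaw close to -2.5°. The fork opens toward world -x, with its +x axis turned about +13°. Next I'll move above the point between pin and fork for a close look.

Emit:
carry_out(steps=[0.507, -0.369, 0.05, 0, 0, 0.303, 0.5, 0.507, -0.369, 0.05, 0, 0, 0.303, 0.5, 0.507, -0.369, 0.05, 0, 0, 0.303, 0.5, 0.507, -0.369, 0.05, 0, 0, 0.303, 0.5, 0.507, -0.369, 0.05, 0, 0, 0.303, 0.5, 0.507, -0.369, 0.05, 0, 0, 0.303, 0.5, 0.507, -0.369, 0.05, 0, 0, 0.303, 0.5, 0.507, -0.369, 0.05, 0, 0, 0.303, 0.5, 0.507, -0.369, 0.05, 0, 0, 0.303, 0.5, 0.507, -0.369, 0.05, 0, 0, 0.303, 0.5, 0.507, -0.369, 0.05, 0, 0, 0.303, 0.5, 0.507, -0.369, 0.05, 0, 0, 0.303, 0.5, 0.507, -0.369, 0.05, 0, 0, 0.303, 0.5, 0.507, -0.369, 0.05, 0, 0, 0.303, 0.5, 0.507, -0.369, 0.05, 0, 0, 0.303, 0.5, 0.507, -0.369, 0.05, 0, 0, 0.303, 0.5, 0.507, -0.369, 0.05, 0, 0, 0.303, 0.5, 0.507, -0.369, 0.05, 0, 0, 0.303, 0.5])

```text
time_s: 1.95
eef_pos: [0.5425, -0.0704, 0.2541]
eef_rot: [0.0, 1.0, -0.023, 0.0]
wrist_force: [-0.2, -0.4, -0.6]
opening: 0.5
grasp_force: 0.0
```

```bash
python3 - <<'E'
from h import *
o=ctrl.get_obs(); im=ctrl.camera("wrist"); np.save("w1.npy",im); cv2.imwrite("pics/w1.png",im[:,:,::-1])
np.savez("o1.npz",eef_pos=o["eef_pos"],eef_rot=o["eef_rot"])
print(o["time_s"],o["eef_pos"],rot(o).round(3).tolist())
for nm,lo,hi in(("yel",(20,150,100),(35,255,255)),("blue",(100,120,60),(130,255,255)),("red",(0,150,90),(8,255,255))):
    print(nm,blobs(im,lo,hi)[0])
E
```

```text
1.95 [ 0.54250979 -0.07039076  0.25411322] [[0.999, -0.046, 0.0], [-0.046, -0.999, -0.0], [0.0, 0.0, -1.0]]
yel [([156, 43, 10, 9, 66], [160.5, 47.1]), ([6, 98, 11, 8, 43], [10.8, 101.5]), ([24, 216, 39, 40, 1025], [42.9, 235.0])]
blue [([275, 128, 58, 63, 1879], [303.5, 156.5]), ([0, 251, 31, 65, 948], [13.5, 276.8])]
red [([188, 204, 23, 30, 406], [199.3, 218.5]), ([98, 208, 31, 31, 773], [113.0, 222.7])]
```

View pics/w1.png

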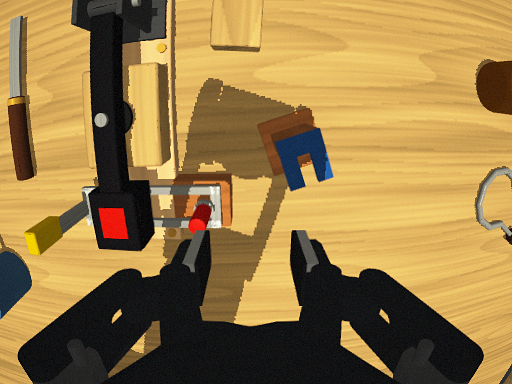

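The wrist view shows the pin handle at about (199,218), leaning down and to the left, the red plate at (113,223) and the yellow grip at (43,235). The fork is at (303,156) with its notch opening down the image, i.e. to -x.

```bash
python3 - <<'E'
from h import *
o=np.load("o1.npz"); im=np.load("w1.npy"); hsv=cv2.cvtColor(im,cv2.COLOR_RGB2HSV)
W=lambda u,v,z: onz("wrist",u,v,z,o)
# fork: V values then bright top face
roi=hsv[125:195,270:340]; m=cv2.inRange(hsv,np.array((100,120,60)),np.array((130,255,255))); m[:, :250]=0
vs=hsv[:,:,2][m>0]; print("V pct",np.percentile(vs,[5,25,50,75,95]))
top=((m>0)&(hsv[:,:,2]>np.median(vs)-12)&(hsv[:,:,2]<np.median(vs)+12)).astype(np.uint8)
c=max(cv2.findContours(top,cv2.RETR_EXTERNAL,cv2.CHAIN_APPROX_NONE)[0],key=cv2.contourArea)
a=cv2.approxPolyDP(c,2.5,True)[:,0]
for u,v in a: print("fork",(u,v),(W(u,v,.075)*1e3).round(1)[:2])
# pin
rm=blobs(im,(0,120,70),(8,255,255))[1]; b=blobs(im,(0,150,90),(8,255,255))
l=b[1]; 
lab=l[218,199]; ys,xs=np.where(l==lab); P=np.c_[xs,ys].astype(float)
p=ctrl.camera_params("wrist"); c0,_=ray("wrist",250,190,o); 
# nadir pixel
from scipy.optimize import fsolve
nad=fsolve(lambda x: W(x[0],x[1],0.0)[:2]-c0[:2],[250,104]); print("nadir",nad)
d=P.mean(0)-nad; d/=np.linalg.norm(d); n=np.array([-d[1],d[0]]); s=(P-nad)@d; t=(P-nad)@n
print("along",s.min(),s.max(),"across",t.min(),t.max())
f=192/np.tan(np.radians(p["vertical_fov"])/2)
r=(t.max()-t.min()+1)/2; e=nad+d*(s.max()-r)+n*(t.max()+t.min())/2
print("pin top",e,r,(W(*e,.096)*1e3).round(1))
print("plate",(W(113,222.7,.0915)*1e3).round(1))
l2=b[1]; yb=blobs(im,(20,150,100),(35,255,255))[1]; lab=yb[235,43]; V=hsv[:,:,2][yb==lab]; print("yel V",np.percentile(V,[5,25,50,75,95]))
cc=max(cv2.findContours((yb==lab).astype(np.uint8),cv2.RETR_EXTERNAL,cv2.CHAIN_APPROX_NONE)[0],key=len)
for u,v in cv2.approxPolyDP(cc,2,True)[:,0]: print((u,v),(W(u,v,.142)*1e3).round(1)[:2])
E
```

```text
V pct [ 78.  82.  84.  86. 172.]
fork (np.int32(319), np.int32(128)) [ 593.2 -131.3]
fork (np.int32(275), np.int32(142)) [582.2 -93.2]
fork (np.int32(291), np.int32(190)) [ 539.3 -106.3]
fork (np.int32(304), np.int32(185)) [ 543.3 -117.9]
fork (np.int32(297), np.int32(155)) [ 570.3 -111.9]
fork (np.int32(310), np.int32(152)) [ 572.6 -123.2]
fork (np.int32(318), np.int32(179)) [ 548.3 -130.5]
fork (np.int32(324), np.int32(178)) [ 549. -136.]
fork (np.int32(326), np.int32(158)) [ 566.9 -137.6]
nadir [250.36025784 103.88807829]
along 109.90647336966556 141.28012784533783 across -9.449505417498546 8.32105567602569
pin top [197.22872631 224.60928376] 9.385280546762118 [518.8 -24.7  96. ]
plate [520.3  56.5  91.5]
yel V [110. 114. 118. 187. 243.]
(np.int32(58), np.int32(216)) [546.7  78.1]
(np.int32(48), np.int32(216)) [546.8  88.9]
(np.int32(24), np.int32(232)) [532.3 123.3]
(np.int32(30), np.int32(254)) [511.1 124.5]
(np.int32(40), np.int32(255)) [510.9 111.7]
(np.int32(62), np.int32(237)) [528.8  79.6]
```

Fork notch is at (558.3,-121.2) mm with yaw about 16.5°. The pin is at (518.5,-24.2), 81 mm from the plate against a nominal 80. The grip is at (521.5,118). These all agree, so I'll grasp the pin.

Emit:
carry_out(steps=[-0.026, -0.045, 0.02, 0, 0, 0, 0.5, -0.026, -0.045, 0.02, 0, 0, 0, 0.5, -0.026, -0.045, 0.06, 0, 0, 0, 0.5, -0.026, -0.045, 0.09, 0, 0, 0, 0.5, -0.026, -0.045, 0.12, 0, 0, 0, 0.5, -0.026, -0.045, 0.12, 0, 0, 0, 0.5, -0.026, -0.045, 0.12, 0, 0, 0, 0.5, -0.026, -0.045, 0.12, 0, 0, 0, 0.3])

```text
time_s: 2.8
eef_pos: [0.5202, -0.0239, 0.1358]
eef_rot: [0.0, 1.0, -0.022, 0.001]
wrist_force: [0.8, -0.8, 0.7]
opening: 0.347
grasp_force: 0.0
```

```bash
python3 - <<'E'
from h import *
o=ctrl.get_obs(); im=ctrl.camera("wrist"); cv2.imwrite("pics/w2.png",im[:,:,::-1])
print(o["time_s"],o["eef_pos"],o["opening"],o["wrist_force"])
E
```

```text
2.8 [ 0.52015391 -0.02386217  0.13578234] 0.3465059842608554 [ 0.78305096 -0.83275552  0.74748581]
```

View pics/w2.png

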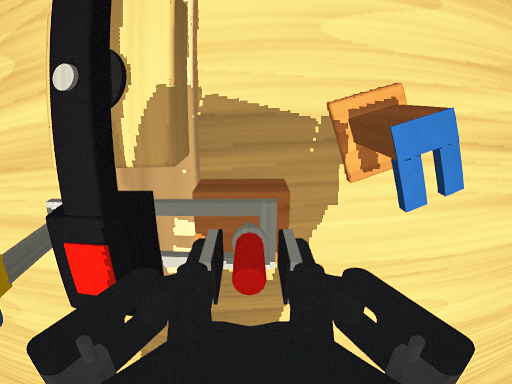

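The pin handle at (249,265) is centred between the pads. Closing.

Emit:
carry_out(steps=[0, 0, 0, 0, 0, 0, 0, 0, 0, 0, 0, 0, 0, 0, 0, 0, 0, 0, 0, 0, 0, 0, 0, 0, 0, 0, 0, 0, 0, 0, 0, 0, 0, 0, 0])

```text
time_s: 3.35
eef_pos: [0.5201, -0.0236, 0.1358]
eef_rot: [0.0, 1.0, -0.022, 0.002]
wrist_force: [-1.0, 0.8, 7.4]
opening: 0.17
grasp_force: 58.4
```

```bash
python3 - <<'E'
from h import *
o=ctrl.get_obs(); im=ctrl.camera("wrist"); np.save("w3.npy",im); np.savez("o3.npz",eef_pos=o["eef_pos"],eef_rot=o["eef_rot"])
print(o["time_s"],o["eef_pos"],o["opening"],o["wrist_force"],o["grasp_force"])
m=cv2.inRange(cv2.cvtColor(im,cv2.COLOR_RGB2HSV),np.array((100,120,60)),np.array((130,255,255))); m[:,:300]=0
V=cv2.cvtColor(im,cv2.COLOR_RGB2HSV)[:,:,2]; c=max(cv2.findContours(m,cv2.RETR_EXTERNAL,cv2.CHAIN_APPROX_NONE)[0],key=cv2.contourArea)
for u,v in cv2.approxPolyDP(c,2.5,True)[:,0]: print((int(u),int(v)),(onz("wrist",u,v,.075,o)*1e3).round(1)[:2])
E
```

```text
3.35 [ 0.52012736 -0.02362347  0.13579112] 0.17006132896453907 [-1.03324378  0.7815343   7.44223226] 58.38890075683594
(453, 108) [ 593.3 -131.5]
(391, 127) [582.1 -93.3]
(398, 160) [566.  -98.1]
(393, 159) [566.5 -95.2]
(400, 207) [ 541.4 -101.8]
(405, 211) [ 539.  -105.2]
(427, 203) [ 542.6 -118.9]
(420, 158) [ 566.9 -111.2]
(423, 152) [ 570.  -112.8]
(433, 150) [ 571.  -119.2]
(439, 192) [ 548.4 -126.2]
(447, 195) [ 546.4 -132.3]
(463, 188) [ 549.9 -143.9]
```

Gripped at 0.17 opening, about 14–16 mm, with 58 N. Drawing it straight up.

Emit:
carry_out(steps=[0, 0, -0.01, 0, 0, 0, 0, 0, 0, -0.02, 0, 0, 0, 0, 0, 0, -0.03, 0, 0, 0, 0, 0, 0, -0.04, 0, 0, 0, 0, 0, 0, -0.055, 0, 0, 0, 0, 0, 0, -0.07, 0, 0, 0, 0, 0, 0, -0.09, 0, 0, 0, 0, 0, 0, -0.09, 0, 0, 0, 0, 0, 0, -0.09, 0, 0, 0, 0])

```text
time_s: 4.3
eef_pos: [0.5188, -0.0233, 0.2241]
eef_rot: [0.0, 1.0, -0.022, 0.0]
wrist_force: [0.1, 0.8, -0.6]
opening: 0.17
grasp_force: 58.4
```

```bash
python3 - <<'E'
from h import *
o=ctrl.get_obs(); im=ctrl.camera("wrist"); im2=ctrl.camera("scene")
np.save("w4.npy",im); np.savez("o4.npz",eef_pos=o["eef_pos"],eef_rot=o["eef_rot"])
print(o["time_s"],o["eef_pos"],o["opening"],o["wrist_force"],o["grasp_force"])
a=cv2.resize(im[150:320,180:430],(750,510)[:2] if 0 else (400,272)); b=cv2.resize(im2[130:250,180:340],(400,300))
a=cv2.copyMakeBorder(a,0,28,0,0,cv2.BORDER_CONSTANT)
cv2.imwrite("pics/w4.png",np.hstack([a,b])[:,:,::-1])
print(blobs(im,(0,150,90),(8,255,255))[0], blobs(im2,(0,150,90),(8,255,255))[0])
E
```

```text
4.3 [ 0.51878564 -0.02326338  0.22413208] 0.1703530874560135 [ 0.12102601  0.82633244 -0.57279639] 58.44534873962402
[([127, 189, 36, 39, 1207], [144.9, 208.1]), ([235, 232, 31, 63, 1548], [250.1, 264.8])] [([235, 158, 3, 14, 30], [236.3, 164.2]), ([255, 172, 12, 9, 61], [261.0, 175.4]), ([182, 343, 9, 6, 21], [185.7, 345.4])]
```

View pics/w4.png

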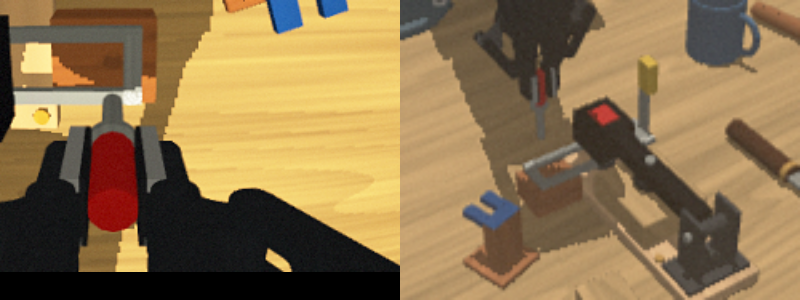

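The pin is out and upright between the pads; the fork is visible at the upper right of the wrist crop. I'll work out the pin's offset in the hand.

```bash
python3 - <<'E'
from h import *
o=np.load("o4.npz"); im=np.load("w4.npy")
b,l=blobs(im,(0,150,60),(8,255,255)); lab=l[265,250]; ys,xs=np.where(l==lab)
for r in range(ys.min(),ys.max()+1,6): print(r,xs[ys==r].min(),xs[ys==r].max(),end=" | ")
V=cv2.cvtColor(im,cv2.COLOR_RGB2HSV)[:,:,2]; print(V[232:296:4,250])
z=.184; 
for v in (270,275,280,295): print(v,(onz("wrist",250.5,v,z,o)*1e3).round(1), (onz("wrist",235,v,z,o)*1e3).round(1))
# steel shank columns just above handle
g=cv2.cvtColor(im,cv2.COLOR_RGB2HSV)
for v in (212,216,220): print(v,g[v,235:266,1].tolist())
T=rot(o); print(T.round(4).tolist())
E
```

```text
232 249 251 | 238 239 261 | 244 238 262 | 250 237 263 | 256 236 264 | 262 236 264 | 268 235 265 | 274 235 265 | 280 235 265 | 286 235 265 | 292 242 259 | [120 128 126 126 127 128 126 128 126 150 146 152 144 146 147 142]
270 [522.5 -23.7 184. ] [522.8 -17.  184. ]
275 [519.9 -23.6 184. ] [520.2 -16.8 184. ]
280 [517.2 -23.5 184. ] [517.5 -16.7 184. ]
295 [508.9 -23.1 184. ] [509.1 -16.1 184. ]
212 [29, 23, 29, 26, 31, 26, 26, 27, 28, 27, 14, 39, 20, 27, 25, 28, 24, 34, 23, 39, 31, 26, 15, 14, 11, 13, 8, 7, 11, 12, 13]
216 [128, 129, 133, 128, 131, 128, 131, 143, 148, 77, 19, 23, 39, 17, 31, 27, 31, 24, 25, 20, 17, 126, 145, 144, 148, 146, 143, 146, 143, 144, 142]
220 [138, 139, 137, 135, 139, 140, 140, 137, 144, 27, 28, 25, 31, 23, 21, 15, 31, 22, 32, 26, 13, 100, 137, 139, 138, 139, 140, 140, 140, 138, 138]
[[0.999, -0.0441, 0.0006], [-0.0441, -0.999, -0.0002], [0.0006, 0.0002, -1.0]]
```

Emit:
carry_out(steps=[0.02, 0.04, 0, 0, 0, 0, 0, 0.035, 0.075, 0, 0, 0, 0, 0, 0.044, 0.096, 0, 0, 0, 0, 0, 0.044, 0.096, 0, 0, 0, 0, 0, 0.044, 0.096, 0, 0, 0, 0, 0, 0.044, 0.096, 0, 0, 0, 0, 0])

```text
time_s: 5.0
eef_pos: [0.5578, -0.1201, 0.2229]
eef_rot: [-0.001, 1.0, -0.022, -0.001]
wrist_force: [-0.1, 0.5, -0.7]
opening: 0.168
grasp_force: 58.6
```

```bash
python3 - <<'E'
from h import *
o=ctrl.get_obs(); im=ctrl.camera("wrist"); np.save("w5.npy",im); np.savez("o5.npz",eef_pos=o["eef_pos"],eef_rot=o["eef_rot"])
print(o["time_s"],o["eef_pos"])
cv2.imwrite("pics/w5.png",cv2.resize(im[140:310,150:350],(700,595))[:,:,::-1])
m=cv2.inRange(cv2.cvtColor(im,cv2.COLOR_RGB2HSV),np.array((100,120,60)),np.array((130,255,255)));
for c in cv2.findContours(m,cv2.RETR_EXTERNAL,cv2.CHAIN_APPROX_NONE)[0]:
  if cv2.contourArea(c)<40: continue
  for u,v in cv2.approxPolyDP(c,2.5,True)[:,0]: print((int(u),int(v)),(onz("wrist",u,v,.075,o)*1e3).round(1)[:2])
E
```

```text
5.0 [ 0.55781323 -0.120085    0.22291718]
(263, 154) [ 592.7 -131. ]
(214, 170) [582.1 -93.7]
(234, 222) [ 539.2 -106.3]
(243, 219) [ 541.5 -113.6]
(246, 208) [ 550.7 -116.4]
(239, 185) [ 569.5 -112. ]
(251, 180) [ 573.1 -121.3]
(255, 181) [ 572.2 -124.3]
(266, 212) [ 546.6 -131.9]
(281, 207) [ 550.3 -143.8]
```

View pics/w5.png

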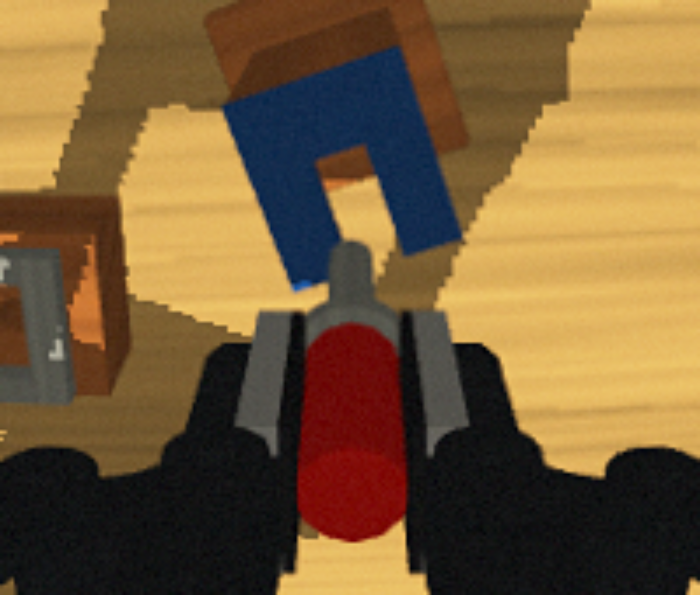

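The foot end of the shank, at about (250.6,209) in full-image pixels, is still above the notch. I'll compute its alignment before lowering.

```bash
python3 - <<'E'
from h import *
o=np.load("o5.npz"); im=np.load("w5.npy")
g=cv2.cvtColor(im,cv2.COLOR_RGB2HSV)
for v in (208,210,212,216,220,224): print(v,np.where(g[v,225:285,1]<70)[0]+225)
e=onz("wrist",250.4,209,.093,o); print("foot far edge",e*1e3, (onz("wrist",250.4,216,.093,o)*1e3))
b,l=blobs(im,(0,150,60),(8,255,255)); ys,xs=np.where(l==l[270,250]); print("red",xs.min(),xs.max(),ys.max())
print("top",[(onz("wrist",(xs.min()+xs.max())/2,v,.183,o)*1e3).round(1) for v in (ys.max()-28,ys.max())])
print(o["eef_pos"],rot(o).round(4).tolist())
E
```

```text
208 [228 247 280 281]
210 [246 247 248 249 250 251 252 253 264 274]
212 [245 246 247 248 249 250 251 252 253 254 268]
216 [231 244 245 246 247 248 249 250 251 252 253 254 255]
220 [242 243 244 245 246 247 248 249 250 251 252 253 254 255]
224 [244 245 246 247 248 249 250 251 252 253 254 255 256]
foot far edge [ 556.37800355 -120.10679249   93.        ] [ 550.97657788 -119.87204134   93.        ]
red 235 265 294
top [array([ 563.6, -120.4,  183. ]), array([ 548.5, -119.7,  183. ])]
[ 0.55781323 -0.120085    0.22291718] [[0.999, -0.0436, -0.0019], [-0.0436, -0.999, 0.0012], [-0.002, -0.0011, -1.0]]
```

Emit:
carry_out(steps=[0.0027, 0.0017, 0.007, 0, 0, 0, 0, 0.0027, 0.0017, 0.014, 0, 0, 0, 0, 0.0027, 0.0017, 0.014, 0, 0, 0, 0, 0.0027, 0.0017, 0.014, 0, 0, 0, 0, 0.0027, 0.0017, 0.014, 0, 0, 0, 0])

```text
time_s: 5.55
eef_pos: [0.5613, -0.1229, 0.2099]
eef_rot: [-0.0, 1.0, -0.022, 0.0]
wrist_force: [0.7, -0.4, 0.1]
opening: 0.168
grasp_force: 58.6
```

```bash
cat > m.py <<'E'
from h import *
o=ctrl.get_obs(); im=ctrl.camera("wrist"); np.save("w6.npy",im)
print(o["time_s"],o["eef_pos"],o["wrist_force"],rot(o)[:,2].round(4))
cv2.imwrite("pics/w6.png",cv2.resize(im[140:310,150:350],(700,595))[:,:,::-1])
g=cv2.cvtColor(im,cv2.COLOR_RGB2HSV)
for v in range(196,230,3): print(v,"blue",[(int(a.min()),int(a.max())) for a in np.split(x:=np.where((g[v,200:300,0]>100)&(g[v,200:300,0]<130)&(g[v,200:300,1]>120))[0]+200,np.where(np.diff(x)>1)[0]+1) if len(a)],"gray",(lambda x:(x.min(),x.max()) if len(x) else None)(np.where(g[v,236:268,1]<70)[0]+236))
E
python3 m.py
```

```text
File "m.py", line 6
    for v in range(196,230,3): print(v,"blue",[(int(a.min()),int(a.max())) for a in np.split(x:=np.where((g[v,200:300,0]>100)&(g[v,200:300,0]<130)&(g[v,200:300,1]>120))[0]+200,np.where(np.diff(x)>1)[0]+1) if len(a)],"gray",(lambda x:(x.min(),x.max()) if len(x) else None)(np.where(g[v,236:268,1]<70)[0]+236))
                                                                                             ^^^^^^^^^^^^^^^^^^^^^^^^^^^^^^^^^^^^^^^^^^^^^^^^^^^^^^^^^^^^^^^^^^^^^^^^^^^^^^^^^^
SyntaxError: assignment expression cannot be used in a comprehension iterable expression
```

```bash
cat > m.py <<'E'
from h import *
o=ctrl.get_obs(); im=ctrl.camera("wrist"); np.save("w6.npy",im)
print(o["time_s"],o["eef_pos"].round(4),o["wrist_force"].round(1),rot(o)[:,2].round(4))
g=cv2.cvtColor(im,cv2.COLOR_RGB2HSV)
def runs(x): return [(int(a[0]),int(a[-1])) for a in np.split(x,np.where(np.diff(x)>1)[0]+1) if len(a)>2]
for v in range(166,234,4):
    r=g[v,200:300]; print(v,"blue",runs(np.where((r[:,0]>100)&(r[:,0]<130)&(r[:,1]>120))[0]+200),"gray",runs(np.where(g[v,200:300,1]<70)[0]+200))
m=cv2.inRange(g,np.array((100,120,60)),np.array((130,255,255)))
c=max(cv2.findContours(m,cv2.RETR_EXTERNAL,cv2.CHAIN_APPROX_NONE)[0],key=cv2.contourArea)
for u,v in cv2.approxPolyDP(c,2.5,True)[:,0]: print((int(u),int(v)),(onz("wrist",u,v,.075,o)*1e3).round(1)[:2])
z0=.006+o["eef_pos"][2]-.1358; print("footz",z0)
for v in (204,208,212): print(v,(onz("wrist",250.2,v,z0,o)*1e3).round(1))
E
python3 m.py
```

```text
5.55 [ 0.5613 -0.1229  0.2099] [ 0.7 -0.4  0.1] [ 1.e-04  0.e+00 -1.e+00]
166 blue [(247, 261)] gray []
170 blue [(235, 262)] gray []
174 blue [(223, 264)] gray []
178 blue [(212, 265)] gray []
182 blue [(209, 267)] gray []
186 blue [(210, 268)] gray []
190 blue [(212, 270)] gray []
194 blue [(214, 237), (252, 271)] gray []
198 blue [(215, 235), (254, 272)] gray []
202 blue [(217, 236), (255, 273)] gray []
206 blue [(218, 238), (257, 275)] gray []
210 blue [(220, 239), (258, 276)] gray [(247, 253)]
214 blue [(222, 241), (260, 278)] gray [(245, 255)]
218 blue [(223, 243), (261, 278)] gray [(244, 255)]
222 blue [(225, 242), (262, 267)] gray [(244, 255)]
226 blue [(226, 240)] gray [(242, 258)]
230 blue [] gray [(224, 234), (236, 263), (267, 276)]
(260, 162) [ 593.  -131.3]
(208, 180) [581.6 -93.5]
(227, 228) [ 543.7 -104.7]
(243, 224) [ 546.5 -116.9]
(234, 195) [ 569.5 -111.6]
(247, 190) [ 572.9 -121.2]
(254, 197) [ 567.4 -126. ]
(263, 223) [ 546.6 -131.9]
(278, 218) [ 550.1 -143.2]
footz 0.08014690025618032
204 [ 563.9 -123.1   80.1]
208 [ 560.9 -123.    80.1]
212 [ 557.8 -122.8   80.1]
```

The shank is centred in the notch to about 0.5 mm, with its foot 5 mm above the prongs. Lowering.

Emit:
carry_out(steps=[0, 0, 0.006, 0, 0, 0, 0, 0, 0, 0.012, 0, 0, 0, 0, 0, 0, 0.02, 0, 0, 0, 0, 0, 0, 0.028, 0, 0, 0, 0, 0, 0, 0.036, 0, 0, 0, 0, 0, 0, 0.042, 0, 0, 0, 0, 0, 0, 0.047, 0, 0, 0, 0, 0, 0, 0.047, 0, 0, 0, 0, 0, 0, 0.047, 0, 0, 0, 0])

```text
time_s: 6.5
eef_pos: [0.5614, -0.123, 0.1629]
eef_rot: [0.0, 1.0, -0.022, 0.0]
wrist_force: [0.5, 0.3, -0.2]
opening: 0.168
grasp_force: 59.0
```

```bash
python3 - <<'E'
from h import *
o=ctrl.get_obs(); im=ctrl.camera("wrist"); im2=ctrl.camera("scene"); np.save("w7.npy",im)
print(o["time_s"],o["eef_pos"].round(4),o["wrist_force"].round(1),o["grasp_force"])
a=cv2.resize(im[140:310,150:350],(400,340)); b=cv2.resize(im2[140:240,180:297],(398,340))
cv2.imwrite("pics/w7.png",np.hstack([a,b])[:,:,::-1])
E
```

```text
6.5 [ 0.5614 -0.123   0.1629] [ 0.5  0.3 -0.2] 58.959919810295105
```

View pics/w7.png

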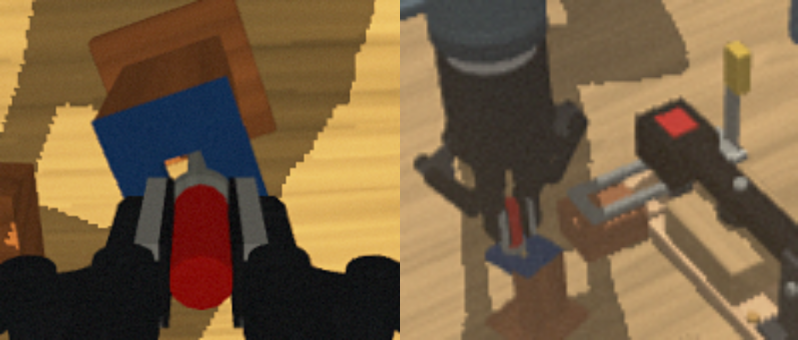

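The collar is just above the prongs with the shank in the notch and no contact force. I'll lower it the last bit, release and rise.

Emit:
carry_out(steps=[0, 0, 0.0025, 0, 0, 0, 0, 0, 0, 0.0025, 0, 0, 0, 0, 0, 0, 0.0025, 0, 0, 0, 0.25, 0, 0, 0.0025, 0, 0, 0, 0.4, 0, 0, 0.0025, 0, 0, 0, 0.4, 0, 0, 0.0025, 0, 0, 0, 0.4, 0, 0, -0.01, 0, 0, 0, 0.4, 0, 0, -0.03, 0, 0, 0, 0.4, 0, 0, -0.06, 0, 0, 0, 0.4, 0, 0, -0.09, 0, 0, 0, 0.4, 0, 0, -0.09, 0, 0, 0, 0.4, 0, 0, -0.09, 0, 0, 0, 0.4])

```text
time_s: 7.8
eef_pos: [0.5616, -0.1231, 0.2543]
eef_rot: [0.0, 1.0, -0.022, 0.001]
wrist_force: [-0.5, -0.8, 0.6]
opening: 0.405
grasp_force: 0.0
```

```bash
python3 - <<'E'
from h import *
o=ctrl.get_obs(); im=ctrl.camera("wrist"); np.save("w8.npy",im); np.savez("o8.npz",eef_pos=o["eef_pos"],eef_rot=o["eef_rot"])
print(o["time_s"],o["eef_pos"].round(4),o["wrist_force"].round(1),o["opening"])
im2=ctrl.camera("scene")
a=cv2.resize(im[140:310,0:350],(500,243)); b=cv2.resize(im2[140:240,180:297],(284,243))
cv2.imwrite("pics/w8.png",np.hstack([a,b])[:,:,::-1])
W=lambda u,v,z:(onz("wrist",u,v,z,o)*1e3).round(1)
hsv=cv2.cvtColor(im,cv2.COLOR_RGB2HSV)
for s,c in blobs(im,(0,150,60),(8,255,255))[0]: print("red",s,c)
for s,c in blobs(im,(20,150,100),(35,255,255))[0]: print("yel",s,c)
l=blobs(im,(0,150,60),(8,255,255))
for v in range(240,300,3): print(v,int(hsv[v,250,2]),end="; ")
# predicted pin handle top
b=max([q for q in l[0] if q[1][0]>200],key=lambda q:q[0][4]); s=b[0]
print("top z=.120",W(s[0]+s[2]/2,s[1]+s[3],.120))
E
```

```text
7.8 [ 0.5616 -0.1231  0.2543] [-0.5 -0.8  0.6] 0.40467122350132356
red [240, 188, 21, 33, 510] [250.2, 204.4]
red [59, 227, 28, 29, 575] [72.6, 240.6]
yel [112, 68, 8, 9, 52] [115.5, 71.9]
yel [0, 232, 33, 38, 540] [12.8, 249.6]
yel [129, 245, 7, 7, 38] [132.2, 248.0]
240 125; 243 119; 246 122; 249 109; 252 106; 255 112; 258 111; 261 209; 264 228; 267 214; 270 223; 273 228; 276 229; 279 227; 282 224; 285 228; 288 222; 291 229; 294 229; 297 230; top z=.120 [ 549.6 -123.   120. ]
```

View pics/w8.png

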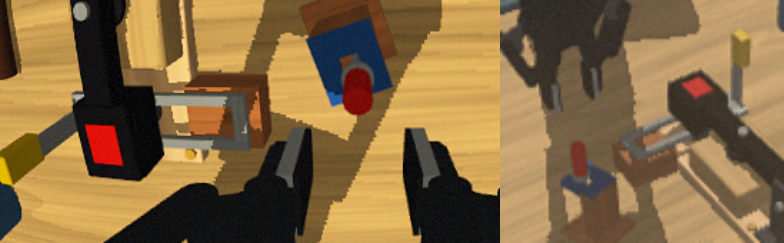

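The pin hangs upright in the notch, with its handle top at about (557.6,-123) mm, and it is released. Next, hover over the yellow grip.

Emit:
carry_out(steps=[-0.01, -0.048, 0, 0, 0, 0, 0.45, -0.02, -0.096, 0, 0, 0, 0, 0.45, -0.03, -0.144, 0, 0, 0, 0, 0.45, -0.04, -0.192, 0, 0, 0, 0, 0.45, -0.05, -0.2395, 0, 0, 0, 0, 0.45, -0.05, -0.2395, 0, 0, 0, 0, 0.45, -0.05, -0.2395, 0, 0, 0, 0, 0.45, -0.05, -0.2395, 0, 0, 0, 0, 0.45, -0.05, -0.2395, 0, 0, 0, 0, 0.45])

```text
time_s: 8.8
eef_pos: [0.5221, 0.1171, 0.2525]
eef_rot: [0.0, 1.0, -0.023, -0.0]
wrist_force: [-0.2, 0.5, 0.1]
opening: 0.447
grasp_force: 0.0
```

```bash
python3 - <<'E'
from h import *
o=ctrl.get_obs(); im=ctrl.camera("wrist")
print(o["time_s"],o["eef_pos"].round(4),o["opening"],rot(o)[:,0].round(3))
W=lambda u,v,z:(onz("wrist",u,v,z,o)*1e3).round(1)[:2]
b,l=blobs(im,(20,150,80),(35,255,255)); g=cv2.cvtColor(im,cv2.COLOR_RGB2HSV)
for s,c in b: print("yel",s,c)
s,c=max(b,key=lambda q:q[0][4]); u0,v0=map(round,c)
print([ (v,int(g[v,u0,2])) for v in range(s[1],s[1]+s[3],4)])
lab=l[v0,u0]; cc=max(cv2.findContours((l==lab).astype(np.uint8),cv2.RETR_EXTERNAL,cv2.CHAIN_APPROX_NONE)[0],key=len)
for u,v in cv2.approxPolyDP(cc,2,True)[:,0]: print((int(u),int(v)),W(u,v,.142))
for s,c in blobs(im,(0,150,60),(8,255,255))[0]: print("red",s,c,W(*c,.0915))
E
```

```text
8.8 [0.5221 0.1171 0.2525] 0.4472816875765795 [ 0.999 -0.046 -0.001]
yel [269, 12, 11, 9, 72] [274.1, 16.2]
yel [339, 16, 7, 9, 52] [341.8, 20.5]
yel [127, 51, 20, 8, 101] [136.7, 54.3]
yel [236, 186, 23, 49, 982] [247.3, 210.1]
yel [270, 207, 9, 8, 57] [273.8, 210.6]
[(186, 197), (190, 127), (194, 130), (198, 127), (202, 130), (206, 156), (210, 157), (214, 150), (218, 154), (222, 152), (226, 152), (230, 149), (234, 119)]
(240, 186) [543.8 122.4]
(236, 203) [532.5 125.6]
(237, 230) [513.5 126.1]
(239, 234) [510.5 125. ]
(256, 233) [510.7 113.6]
(256, 187) [542.6 112.3]
red [477, 140, 35, 23, 455] [494.8, 151.3] [ 555.3 -134. ]
red [307, 176, 33, 36, 1035] [322.6, 193.0] [520.4  56.9]
```

The grip top's centre is at (521.3,119.2), with the plate at (520.4,56.9), 62 mm away as expected. Descending and closing.

Emit:
carry_out(steps=[-0.0005, -0.0015, 0.01, 0, 0, 0, 0.45, -0.0005, -0.0015, 0.03, 0, 0, 0, 0.45, -0.0005, -0.0015, 0.05, 0, 0, 0, 0.45, -0.0005, -0.0015, 0.065, 0, 0, 0, 0.45, -0.0005, -0.0015, 0.077, 0, 0, 0, 0.45, -0.0005, -0.0015, 0.077, 0, 0, 0, 0.45, -0.0005, -0.0015, 0.077, 0, 0, 0, 0, -0.0005, -0.0015, 0.077, 0, 0, 0, 0, -0.0005, -0.0015, 0.077, 0, 0, 0, 0, -0.0005, -0.0015, 0.077, 0, 0, 0, 0, -0.0005, -0.0015, 0.077, 0, 0, 0, 0, -0.0005, -0.0015, 0.077, 0, 0, 0, 0])

```text
time_s: 10.05
eef_pos: [0.5219, 0.1198, 0.1766]
eef_rot: [0.0, 1.0, -0.022, 0.001]
wrist_force: [0.7, -3.9, 4.0]
opening: 0.157
grasp_force: 59.8
```

Gripped on the 14 mm. Pulling sideways 15.5 mm.

Emit:
carry_out(steps=[0, -0.004, 0, 0, 0, 0, 0, 0, -0.008, 0, 0, 0, 0, 0, 0, -0.012, 0, 0, 0, 0, 0, 0, -0.0155, 0, 0, 0, 0, 0, 0, -0.0155, 0, 0, 0, 0, 0, 0, -0.0155, 0, 0, 0, 0, 0, 0, -0.0155, 0, 0, 0, 0, 0])

```text
time_s: 10.75
eef_pos: [0.5226, 0.1347, 0.1765]
eef_rot: [0.001, 1.0, -0.022, 0.001]
wrist_force: [0.5, -8.3, 3.6]
opening: 0.156
grasp_force: 59.9
```

Latch is out about 14–15 mm at 8.3 N, as the spring predicts. Starting the lift along the arc.

Emit:
carry_out(steps=[0.001, -0.001, -0.004, 0, 0, 0, 0, 0.002, -0.001, -0.008, 0, 0, 0, 0, 0.003, -0.001, -0.012, 0, 0, 0, 0, 0.0042, -0.001, -0.0158, 0, 0, 0, 0, 0.0067, -0.001, -0.0236, 0, 0, 0, 0, 0.0067, -0.001, -0.0236, 0, 0, 0, 0])

```text
time_s: 11.35
eef_pos: [0.5284, 0.1351, 0.1988]
eef_rot: [0.001, 1.0, -0.022, -0.001]
wrist_force: [2.2, -7.8, -5.3]
opening: 0.154
grasp_force: 58.6
```

The arm follows with low forces. Continuing to 0.41 rad.

Emit:
carry_out(steps=[0.003, 0, -0.0077, 0, 0, 0, 0, 0.006, 0, -0.0153, 0, 0, 0, 0, 0.0095, 0, -0.0228, 0, 0, 0, 0, 0.0132, 0, -0.03, 0, 0, 0, 0, 0.0175, 0, -0.0375, 0, 0, 0, 0, 0.0222, 0, -0.0449, 0, 0, 0, 0, 0.0274, 0, -0.0525, 0, 0, 0, 0, 0.0274, 0, -0.0525, 0, 0, 0, 0, 0.0274, 0, -0.0525, 0, 0, 0, 0, 0.0274, 0, -0.0525, 0, 0, 0, 0, 0.0274, 0, -0.0525, 0, 0, 0, 0])

```text
time_s: 12.45
eef_pos: [0.5547, 0.1339, 0.2504]
eef_rot: [0.001, 1.0, -0.022, -0.002]
wrist_force: [-2.9, -8.4, -3.4]
opening: 0.152
grasp_force: 58.8
```

```bash
python3 - <<'E'
from h import *
for i in range(2):
    o=ctrl.get_obs(); print(o["time_s"],o["eef_pos"].round(4),o["wrist_force"].round(1),o["opening"],o["grasp_force"],abs(o["dq"]).max())
    im=ctrl.camera("scene")
print(blobs(im,(0,150,90),(8,255,255))[0],blobs(im,(20,150,100),(35,255,255))[0])
W=ctrl.camera_params("scene"); f=192/np.tan(np.radians(W["vertical_fov"])/2); T=np.linalg.inv(W["cam_to_world"])
def pr(p): c=T@np.r_[p,1]; return (c[:2]/c[2]*f+[W["cx"],W["cy"]]).round(1)
print("plate expected at lift 80:",pr([.542,.056,.169]),"at 50",pr([.53,.056,.14]),"pin handle mid",pr([.558,-.1215,.10]))
E
```

```text
12.45 [0.5547 0.1339 0.2504] [-2.9 -8.4 -3.4] 0.15210814080075669 58.77021830063313 0.0009197235804092735
12.5 [0.5547 0.1339 0.2504] [-2.1 -8.4 -2.9] 0.15393702721669925 58.769179210066795 0.0013814313754632152
[([259, 153, 13, 11, 92], [264.7, 157.8]), ([209, 198, 7, 14, 76], [212.1, 204.6]), ([218, 321, 9, 6, 20], [222.1, 323.3]), ([181, 343, 10, 7, 22], [185.5, 345.5])] [([293, 137, 4, 10, 21], [294.2, 140.4])]
plate expected at lift 80: [265.3 157.2] at 50 [262.8 163.8] pin handle mid [212.9 205.4]
```

The arm is up about 80 mm: the plate is at (264.7,157.8) against an expected (265.3,157.2). It is still and held, and the pin is in place, so I'm handing in.

```bash
python3 -c "
from bench import ctrl
print(ctrl.hand_in())"
```

```text
the job is handed in; nothing more can be done
None
```

I handed the job in with the lock pin hanging released in the fork's notch and the arm held still by its yellow grip, nose about 80 mm up; hand-in returned no verdict.

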